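# Two tins from the rocker-gate tin rack

## Robot

A 6-joint arm with a two-finger parallel gripper is mounted at the origin on the work surface; the furniture and walls round the work are solid. World frame = base frame: x ahead of the robot, y to its left, z up, the work surface at z = 0. Lengths are in m, angles in degrees, forces in N, time in s.
With the tool pointing down it reaches from about 0.275 to 0.875 m from the base axis. Payload 12.5 kg.
Tool frame: the origin (TCP) lies at the centre of the arm's flange, where the gripper is bolted on; the fingertips stand 173 mm ahead of it and the grasp point (between the pads) lies 155 mm ahead of it (bot.grasp_offset is the distance from the TCP to the grasp point, in m); z points along the fingers, y is the line along which they close (so a half turn about z gives the same grasp; the last joint's range is limited). The gripper opens to 85 mm and grips with 20 to 120 N. Pads are 22 mm wide; open, the fingers measure 114 mm over their backs; the gripper's body (76 mm by 85 mm) begins 54 mm behind the grasp point. The pads swing forward as they close: fully open they stand 13 mm farther back than shut.
Start: joints at [69.064, 20.094, 94.641, -0, 65.266, -4.847], TCP at [0.152, 0.528, 0.405] pointing down, gripper open.
Joint ranges: [-157.81, 157.81], [-45, 120.19], [0.68, 151.7], [-89.99, 269.99], [4.06, 180], [-164.3, 164.3]. Speed limits (degrees/s): [127.2, 127.2, 159.86, 180, 180, 180].

## Interface

Orientations are given as a 3x3 rotation matrix whose columns are the frame's x, y, z axes.
In Python, from plant import bot, eyes, workorder gives the robot as it stands. The module is installed in compiled form; this text tells all that it offers.
- The arm moves only by the tool move_arm, never from a script. Its argument "motion" is a list of rows, each an object with "travel": the shift along the tool's x, y, z in cm, a list of three; "twist": the turn, a rotation vector about the tool's x, y, z in degrees, a list of three; "gripper": the opening, from 0 (shut) to 1 (fully open). A call has 1 to 12 rows; each row is the pose to reach, as a shift and turn from the pose commanded when the call began, along the tool's axes at that moment; what a row does not reach only later rows make up. A row lasts 1/12 s, in which the tool goes at most 41.7 mm and 7.16 degrees, less where a joint would pass 70% of its speed; a pose out of reach is approached as far as the arm can. A call with a gripper value outside its range is refused whole. The fingers move at their own pace and stop on an object; "grip_force" is the grip in N (left out, the last holds). Time passes only in rows, so rows that repeat a pose let the fingers close. It gives the time, the measured TCP pose, the force, the opening and the grip force at its end, in the units of the state.
- bot.get_obs(): the state, without advancing time (a new reading comes with each control period).
- eyes.camera(name): name is "scene" or "top"; returns a dict with "img" (384x512x3 uint8, red, green, blue), "camera_matrix" (3x3 intrinsics, pixels), "D" ([k1, k2, p1, p2, k3] as OpenCV has them; the pictures are not rectified), "eye" and "rotation" of the camera in the world. Camera axes: x right, y down, z forward; pixel columns grow to the right and rows downward; lengths in m; the calibration is good to about 2 mm. A picture is of the moment at which its call begins. There is no depth.
- workorder.finish_job(): hands the job in; it is judged then, once.
The state is a dict: "clock": time; "joint_positions": joint angles; "joint_velocities": joint speeds; "joint_torque": joint torques, N m; "tcp_pos": TCP position; "eef_rot": TCP orientation; "wrist_force": force on the tool from outside, world axes, zero at the start; "ft_torque": the same for the moment, N m; "width": finger opening in m; "gripper_force": force on a finger pad.
Only numpy, scipy, OpenCV 4.12 (cv2) and the standard library are available. Lean on these libraries where they do the work, as an engineer would, in place of code of your own. Each camera call takes 0.05 s, during which the arm holds its last target. There are 200 camera calls.

## Task

Two small tins are wanted from the tin rack: with the fingertips, press the green pad of its rocking lever right down so that the yellow gate at the other end lifts and one tin rolls out into the tray in front, let the lever come fully up again, then do the same once more. Finish with two tins lying in the tray, the third still behind the closed gate and the lever let go; do not touch the tins or raise the gate itself by hand, and leave the other things on the worktop where they stand.

Things in the scene. Friction and masses are not known exactly. Their poses are not given: they have to be found in the camera images.
- rack: Tin rack of light wood with steel rails, fixed to the worktop, base 315 x 100 mm. Origin: centre of its underside. Its x points uphill along the chute, from the front tray (x -170 to -40 mm) past the gate (x -40 mm) to the pad at the rear (x +146 mm); y across, z up. The chute slopes 10 degrees and is 75 mm wide. The rack is at most 165 mm high, the gate end of the pressed lever 175 mm.
- rocker (a joint): Angle of the grey rocking lever, rad: 0 = at rest (pad up, gate closed), 0.38 = pad fully down (stop). A spring returns it; the pad takes 2 N at first, 5 N at the stop. Above about 0.3 the front tin rolls out while a pin under the floor holds the next; back near 0 the next tin rolls to the gate. Either roll takes about 1 s. Hinge along the rack's y at x +57, z 112 mm in its frame.
- pad_top (a point): Centre of the top of the green press pad at the rear end of the lever (pad 46 mm along the chute x 90 mm across x 8 mm thick). At rest 159 mm above the worktop, tilted 10 degrees; on a full press it goes about 36 mm down and 10 mm rearwards (rack's +x). Free space above it and behind it.
- gate_tip (a point): Middle of the lower edge of the yellow gate (a 54 mm wide plate at the front end of the lever), 77 mm above the worktop when closed (18 mm above the chute's floor); rises about 40 mm on a full press.
- tin_1: Front tin, standing at the gate at the start: small red tin with a white band, 50 mm diameter, 60 mm long, lying across the chute. Origin at its centre, y along its axis (at the start).
- tin_2: Second tin, behind tin_1, of the same kind (50 mm diameter, 60 mm long); origin at its centre.
- tin_3: Third tin, behind tin_2, of the same kind (50 mm diameter, 60 mm long); origin at its centre. It stays in the rack.
- egg_cup: Stoneware egg cup, 47 mm wide, 50 mm high, loose, beside the rack; origin under its centre. Not to be disturbed.
- dial_timer: Dark kitchen timer with white dial, 65 mm wide, 37 mm high, loose, beside the rack; origin under its centre. Not to be disturbed.
- match_tin: Flat dark match tin, 49 x 72 x 18 mm, loose, beside the rack; origin under its centre. Not to be disturbed.
- mug_tea: Mug of tea, 82 x 115 mm, 92 mm high, loose, at the right; origin under its centre. Not to be disturbed.
- salt_pot: Grey pinch pot with wooden lid, 77 mm wide, 70 mm high, loose, at the left; origin under its centre. Not to be disturbed.
- glass: Glass tumbler, 80 mm wide, 91 mm high, loose, at the left; origin under its centre. Not to be disturbed.
There are look-alikes about, which are no part of the job. What is shaped like the tin_3 but purple is not meant.

How it is judged:
By the outcome, as a careful person would: the job done as asked, in the order asked, and still so for the second after the job is handed in, with the robot touching nothing.
It also fails if it takes over 48 s, if anything falls off the work surface, if the arm or the gripper's body presses on something with over 40 N, if the wrist force passes 120 N, or if a joint passes its speed limit or range.

## Working session

There is one attempt and no reset: what is moved stays moved. The work goes in short steps, Python scripts to look and compute and a tool call to move; the robot and the scene stay as the last step left them, time stands still between calls to the robot, and variables do not carry over. Pictures are saved under pics/ and viewed, at most 10 in all, crops included, and the job is handed in when it is done.

Besides the shell and the picture viewer there is one more tool, called after "Request:" in YAML: its name, and indented under it one key for each argument. move_arm: Moves the arm, as the interface text tells. Its arguments: {"type":"object","properties":{"motion":{"type":"array","items":{"type":"object","properties":{"travel":{"type":"array","items":{"type":"number"}},"twist":{"type":"array","items":{"type":"number"}},"gripper":{"type":"number"}}}},"grip_force":{"type":"number"}},"required":["motion"]}

```bash
mkdir -p pics; python3 - <<'E'
from plant import bot, eyes
import cv2,pickle
o=bot.get_obs();print(o['clock'],o['tcp_pos'],o['eef_rot'],o['width'])
for n in("scene","top"):
    c=eyes.camera(n);pickle.dump(c,open(n+'.pkl','wb'));cv2.imwrite(f'pics/{n}0.png',cv2.resize(c['img'][:,:,::-1],(800,600),interpolation=cv2.INTER_CUBIC))
    print(n,c['eye'],c['rotation'],c['camera_matrix'])
E
```

```text
0.0 [0.15234418 0.52834872 0.4041472 ] [[-9.60820365e-01  2.77171481e-01 -4.43443339e-04]
 [ 2.77171810e-01  9.60819743e-01 -1.09965195e-03]
 [ 1.21276956e-04 -1.17947798e-03 -9.99999297e-01]] 0.08543612265589844
scene [-0.06446948 -0.83639254  0.85034948] [[ 0.80002122 -0.35028366  0.48710103]
 [-0.59968972 -0.44197133  0.66710837]
 [-0.01839247 -0.82581033 -0.56364795]] [[428.34997074   0.         260.1487702 ]
 [  0.         428.34997074 184.00253518]
 [  0.           0.           1.        ]]
top [-0.11982156 -0.24778541  1.2247184 ] [[ 0.37400186 -0.78382867  0.49571688]
 [-0.92739724 -0.31173228  0.2067785 ]
 [-0.00754796 -0.53706201 -0.843509  ]] [[446.52166274   0.         248.63966172]
 [  0.         446.52166274 188.01526884]
 [  0.           0.           1.        ]]
```

View pics/scene0.png

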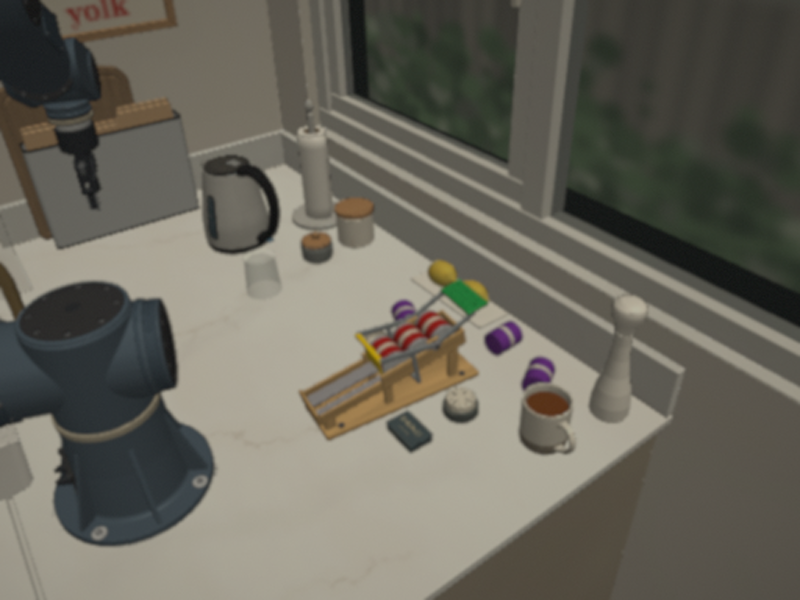

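View pics/top0.png

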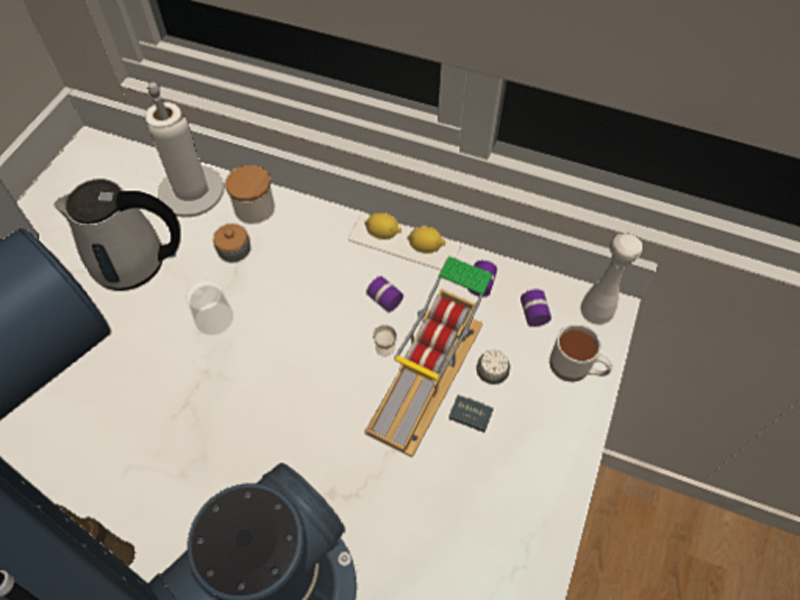

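The scene view shows the green pad at about (466,296) and the gate at about (370,347). In the top view the pad is at (465,275), the gate at (417,367), and the egg cup and timer are beside the rack. I'll triangulate the pad and gate by colour.

```bash
cat > h.py <<'E'
import cv2,numpy as np
def und(c,p): return cv2.undistortPoints(np.array(p,float).reshape(-1,1,2),c['camera_matrix'],np.array(c['D'])).reshape(-1,2)
def ray(c,p):
    n=und(c,[p])[0]; d=c['rotation']@np.r_[n,1]; return np.array(c['eye']),d/np.linalg.norm(d)
def plane(c,p,z):
    e,d=ray(c,p); return e+d*(z-e[2])/d[2]
def tri(cs,ps):
    A=np.zeros((3,3));b=np.zeros(3)
    for c,p in zip(cs,ps):
        e,d=ray(c,p);M=np.eye(3)-np.outer(d,d);A+=M;b+=M@e
    return np.linalg.solve(A,b)
def blob(c,col):
    h=cv2.cvtColor(c['img'],cv2.COLOR_RGB2HSV)
    lo,hi={'green':((45,120,40),(80,255,255)),'yellow':((22,180,120),(32,255,255))}[col]
    m=cv2.inRange(h,lo,hi)
    n,l,s,ce=cv2.connectedComponentsWithStats(m); return m,l,s,ce
E
python3 - <<'E'
import pickle,numpy as np,cv2
from h import *
cs=[pickle.load(open(n+'.pkl','rb')) for n in('scene','top')]
P=[]
for c in cs:
    m,l,s,ce=blob(c,'green');k=1+np.argmax(s[1:,4]);P.append(ce[k]);print('g',ce[k],s[k],plane(c,ce[k],.158))
    b=cv2.minAreaRect(cv2.findContours((l==k).astype('uint8'),0,2)[0][0]);print(cv2.boxPoints(b).tolist())
    m,l,s,ce=blob(c,'yellow');[print('y',ce[i]*800/512,s[i]) for i in range(1,len(s)) if s[i,4]>15]
print('pad',tri(cs,P))
# tray base front corners, z~.0
for p in [(368,432),(412,453),(480,320)]: print(plane(cs[1],np.array(p)*.64,.012))
# back wall / lemon board extents
for p in [(350,240),(460,268)]: print('board',plane(cs[1],np.array(p)*.64,.01))
print('purple',plane(cs[1],np.array((485,275))*.64,.03)); print('wallbase',[plane(cs[1],np.array(p)*.64,0) for p in [(360,222),(640,297)]])
E
```

```text
g [296.6440678 189.2440678] [283 180  28  21 295] [ 0.59860295 -0.10160279  0.158     ]
[[282.6386413574219, 185.88613891601562], [290.6138610839844, 176.13861083984375], [310.9801940917969, 192.80197143554688], [303.0049743652344, 202.54949951171875]]
y [369.54599057 349.2629717 ] [229 215  14  17  53]
g [297.89294404 175.75182482] [282 165  33  23 411] [ 0.59837472 -0.10250467  0.158     ]
[[281.21234130859375, 175.73287963867188], [287.10272216796875, 162.77398681640625], [314.376708984375, 175.17123413085938], [308.486328125, 188.130126953125]]
y [383.05921053 215.87171053] [241 137  10   4  19]
y [427.22039474 229.60526316] [270 146   8   3  19]
y [422.51420455 239.63068182] [267 151   7   6  22]
y [416.72339109 367.2029703 ] [253 228  28  15 101]
pad [ 0.59769324 -0.10263415  0.1589774 ]
[ 0.30034007 -0.02794361  0.012     ]
[ 0.29291306 -0.1171533   0.012     ]
[ 0.60289584 -0.14496856  0.012     ]
board [0.69159069 0.17952558 0.01      ]
board [ 0.70976338 -0.06625627  0.01      ]
purple [ 0.69855978 -0.12289053  0.03      ]
wallbase [array([0.75235981, 0.18242243, 0.        ]), array([ 0.78603059, -0.43704755,  0.        ])]
```

Request:
move_arm:
  motion:
    - {"travel": [-1, -0.8, 0], "twist": [0, 0, -1], "gripper": 0.5}
    - {"travel": [-4, -3.1, 0], "twist": [0, 0, -2], "gripper": 0}
    - {"travel": [-7, -5.5, 0], "twist": [0, 0, -4], "gripper": 0}
    - {"travel": [-10, -7.9, 0], "twist": [0, 0, -6], "gripper": 0}
    - {"travel": [-13, -10.2, 0], "twist": [0, 0, -8], "gripper": 0}
    - {"travel": [-16, -12.6, 0], "twist": [0, 0, -10], "gripper": 0}
    - {"travel": [-19, -15, 0], "twist": [0, 0, -11], "gripper": 0}
    - {"travel": [-22, -17.3, 0], "twist": [0, 0, -11], "gripper": 0}
    - {"travel": [-25, -19.7, 0], "twist": [0, 0, -11], "gripper": 0}
    - {"travel": [-28, -22, 0], "twist": [0, 0, -11], "gripper": 0}
    - {"travel": [-30, -23.6, 0], "twist": [0, 0, -11], "gripper": 0}
    - {"travel": [-30.5, -24, 0], "twist": [0, 0, -11], "gripper": 0}

```text
clock: 1.1
tcp_pos: [0.3805, 0.2108, 0.4046]
eef_rot: [[-0.996, 0.092, 0.0], [0.092, 0.996, -0.001], [-0.0, -0.001, -1.0]]
wrist_force: [-0.9, 0.8, -0.9]
width: -0.0003
gripper_force: 0.0
```

```bash
cat > d.py <<'E'
from plant import bot
import numpy as np,sys
o=bot.get_obs();R=o['eef_rot'];t=np.array(eval(sys.argv[1]))
print(o['clock'],o['tcp_pos'].round(4),'width',o['width'],'F',o['wrist_force'].round(2),'tool cm',(R.T@(t-o['tcp_pos'])*100).round(2),'yaw y',np.degrees(np.arctan2(R[1,1],R[0,1])),'tilt',R[:,2].round(4))
E
python3 d.py "[.606,-.1032,.40]"
```

```text
1.1 [0.3805 0.2108 0.4046] width -0.00025790413509369355 F [-0.87  0.8  -0.94] tool cm [-25.33 -29.2    0.48] yaw y 84.74541368742084 tilt [ 2.e-04 -5.e-04 -1.e+00]
```

Request:
move_arm:
  motion:
    - {"travel": [-1, -1.2, 0], "twist": [0, 0, 0], "gripper": 0}
    - {"travel": [-3.5, -4, 0], "twist": [0, 0, 0], "gripper": 0}
    - {"travel": [-6, -6.9, 0], "twist": [0, 0, 0], "gripper": 0}
    - {"travel": [-8.5, -9.8, 0], "twist": [0, 0, 0], "gripper": 0}
    - {"travel": [-11, -12.7, 0], "twist": [0, 0, 0], "gripper": 0}
    - {"travel": [-13.5, -15.6, 0], "twist": [0, 0, 0], "gripper": 0}
    - {"travel": [-16, -18.4, 0], "twist": [0, 0, 0], "gripper": 0}
    - {"travel": [-18.5, -21.3, 0], "twist": [0, 0, 0], "gripper": 0}
    - {"travel": [-21, -24.2, 0], "twist": [0, 0, 0], "gripper": 0}
    - {"travel": [-23.2, -26.8, 0], "twist": [0, 0, 0], "gripper": 0}
    - {"travel": [-24.8, -28.6, 0], "twist": [0, 0, 0], "gripper": 0}
    - {"travel": [-25.3, -29.2, 0], "twist": [0, 0, 0], "gripper": 0}

```text
clock: 2.1
tcp_pos: [0.6063, -0.1021, 0.4039]
eef_rot: [[-0.996, 0.091, -0.0], [0.091, 0.996, -0.0], [0.0, -0.0, -1.0]]
wrist_force: [-0.2, 0.5, -0.3]
width: -0.0003
gripper_force: 0.0
```

Request:
move_arm:
  motion:
    - {"travel": [0, 0, 1], "gripper": 0}
    - {"travel": [0, 0, 2.5], "gripper": 0}
    - {"travel": [0, 0, 4], "gripper": 0}
    - {"travel": [0, 0, 5], "gripper": 0}
    - {"travel": [0, 0, 5], "gripper": 0}

```text
invalid input at $.motion[0]: expected keys travel, twist, gripper
```

```bash
python3 d.py "[.606,-.1032,.332]"; python3 - <<'E'
from plant import eyes
import cv2,pickle,numpy as np
a=eyes.camera('scene')['img'][110:290,190:430,::-1];b=eyes.camera('top')['img'][90:300,200:440,::-1]
cv2.imwrite('pics/chk1.png',np.hstack([cv2.resize(a[:,:],(400,300),interpolation=2),cv2.resize(b,(400,300),interpolation=2)]))
E
```

```text
2.1 [ 0.6063 -0.1021  0.4039] width -0.0002674874477973773 F [-0.23  0.46 -0.26] tool cm [ 0.02 -0.11  7.19] yaw y 84.80225009855053 tilt [-4.e-04 -2.e-04 -1.e+00]
```

View pics/chk1.png

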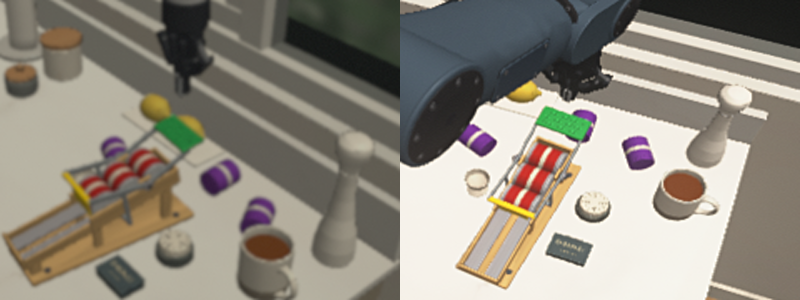

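The fingertips are straight above the pad: in the scene crop the tip is at (180,92) and the pad at (180,132). I'll descend to just above it.

Request:
move_arm:
  motion:
    - {"travel": [0, 0, 1], "twist": [0, 0, 0], "gripper": 0}
    - {"travel": [0, -0.1, 3], "twist": [0, 0, 0], "gripper": 0}
    - {"travel": [0, -0.1, 5], "twist": [0, 0, 0], "gripper": 0}
    - {"travel": [0, -0.1, 6], "twist": [0, 0, 0], "gripper": 0}
    - {"travel": [0, -0.1, 6.4], "twist": [0, 0, 0], "gripper": 0}
    - {"travel": [0, -0.1, 6.4], "twist": [0, 0, 0], "gripper": 0}

```text
clock: 2.7
tcp_pos: [0.6046, -0.1001, 0.34]
eef_rot: [[-0.996, 0.088, -0.001], [0.088, 0.996, 0.0], [0.001, 0.0, -1.0]]
wrist_force: [-0.3, 0.4, -0.2]
width: -0.0001
gripper_force: 0.0
```

Request:
move_arm:
  motion:
    - {"travel": [0, 0, 0.5], "twist": [0, 0, 0], "gripper": 0}
    - {"travel": [0, 0, 1], "twist": [0, 0, 0], "gripper": 0}
    - {"travel": [0, 0, 1.5], "twist": [0, 0, 0], "gripper": 0}
    - {"travel": [0, 0, 2], "twist": [0, 0, 0], "gripper": 0}
    - {"travel": [0, 0, 2.5], "twist": [0, 0, 0], "gripper": 0}
    - {"travel": [0, 0, 3], "twist": [0, 0, 0], "gripper": 0}
    - {"travel": [0, 0, 3], "twist": [0, 0, 0], "gripper": 0}

```text
clock: 3.28
tcp_pos: [0.605, -0.101, 0.31]
eef_rot: [[-0.996, 0.089, 0.0], [0.089, 0.996, -0.0], [-0.0, -0.0, -1.0]]
wrist_force: [2.1, -0.6, 3.2]
width: -0.0
gripper_force: 1.2
```

Request:
move_arm:
  motion:
    - {"travel": [0, 0, 0.4], "twist": [0, 0, 0], "gripper": 0}
    - {"travel": [0, 0, 0.8], "twist": [0, 0, 0], "gripper": 0}
    - {"travel": [0, 0, 1.1], "twist": [0, 0, 0], "gripper": 0}
    - {"travel": [0, 0, 1.1], "twist": [0, 0, 0], "gripper": 0}

```text
clock: 3.62
tcp_pos: [0.6054, -0.1011, 0.2997]
eef_rot: [[-0.996, 0.089, 0.002], [0.089, 0.996, -0.0], [-0.002, -0.0, -1.0]]
wrist_force: [4.7, -1.0, 4.2]
width: 0.0004
gripper_force: 2.9
```

Request:
move_arm:
  motion:
    - {"travel": [0, 0, 0.2], "twist": [0, 0, 0], "gripper": 0}
    - {"travel": [0, 0, 0.3], "twist": [0, 0, 0], "gripper": 0}
    - {"travel": [0, 0, 0.3], "twist": [0, 0, 0], "gripper": 0}

```text
clock: 3.87
tcp_pos: [0.6055, -0.1011, 0.2981]
eef_rot: [[-0.996, 0.089, 0.003], [0.089, 0.996, -0.001], [-0.003, -0.0, -1.0]]
wrist_force: [1.8, 0.6, 13.2]
width: -0.0002
gripper_force: 6.4
```

Request:
move_arm:
  motion:
    - {"travel": [0, 0, 0], "twist": [0, 0, 0], "gripper": 0}
    - {"travel": [0, 0, 0], "twist": [0, 0, 0], "gripper": 0}
    - {"travel": [0, 0, 0], "twist": [0, 0, 0], "gripper": 0}
    - {"travel": [0, 0, 0], "twist": [0, 0, 0], "gripper": 0}
    - {"travel": [0, 0, 0], "twist": [0, 0, 0], "gripper": 0}
    - {"travel": [0, 0, 0], "twist": [0, 0, 0], "gripper": 0}
    - {"travel": [0, 0, 0], "twist": [0, 0, 0], "gripper": 0}
    - {"travel": [0, 0, 0], "twist": [0, 0, 0], "gripper": 0}
    - {"travel": [0, 0, 0], "twist": [0, 0, 0], "gripper": 0}
    - {"travel": [0, 0, 0], "twist": [0, 0, 0], "gripper": 0}
    - {"travel": [0, 0, 0], "twist": [0, 0, 0], "gripper": 0}
    - {"travel": [0, 0, 0], "twist": [0, 0, 0], "gripper": 0}

```text
clock: 4.87
tcp_pos: [0.6055, -0.1011, 0.2981]
eef_rot: [[-0.996, 0.089, 0.003], [0.089, 0.996, -0.001], [-0.003, -0.0, -1.0]]
wrist_force: [2.9, -0.8, 11.6]
width: 0.0002
gripper_force: 6.2
```

```bash
cat > look.py <<'E'
from plant import eyes
import cv2,numpy as np,sys
a=eyes.camera('scene')['img'][110:290,190:430,::-1];b=eyes.camera('top')['img'][90:300,200:440,::-1]
cv2.imwrite(f'pics/{sys.argv[1]}.png',np.hstack([cv2.resize(a,(400,300),interpolation=2),cv2.resize(b,(400,300),interpolation=2)]))
E
python3 look.py chk2
```

```text
(no output)
```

View pics/chk2.png

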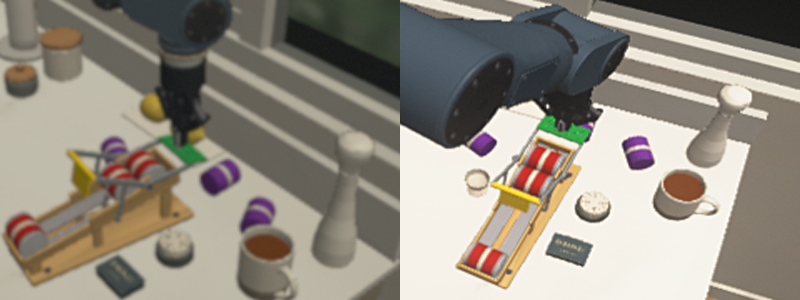

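The gate is up and one tin lies in the tray, at (27,230) in the scene crop; two are still held. I'll release the lever fully now.

Request:
move_arm:
  motion:
    - {"travel": [0, 0, -0.6], "twist": [0, 0, 0], "gripper": 0}
    - {"travel": [0, 0, -1.4], "twist": [0, 0, 0], "gripper": 0}
    - {"travel": [0, 0, -2.2], "twist": [0, 0, 0], "gripper": 0}
    - {"travel": [0, 0, -3], "twist": [0, 0, 0], "gripper": 0}
    - {"travel": [0, 0, -3.8], "twist": [0, 0, 0], "gripper": 0}
    - {"travel": [0, 0, -4.6], "twist": [0, 0, 0], "gripper": 0}
    - {"travel": [0, 0, -5], "twist": [0, 0, 0], "gripper": 0}
    - {"travel": [0, 0, -5], "twist": [0, 0, 0], "gripper": 0}
    - {"travel": [0, 0, -5], "twist": [0, 0, 0], "gripper": 0}
    - {"travel": [0, 0, -5], "twist": [0, 0, 0], "gripper": 0}
    - {"travel": [0, 0, -5], "twist": [0, 0, 0], "gripper": 0}
    - {"travel": [0, 0, -5], "twist": [0, 0, 0], "gripper": 0}

```text
clock: 5.97
tcp_pos: [0.6049, -0.1009, 0.3462]
eef_rot: [[-0.996, 0.089, -0.001], [0.089, 0.996, 0.0], [0.001, 0.0, -1.0]]
wrist_force: [-0.1, 0.3, 0.3]
width: -0.0002
gripper_force: 0.0
```

Request:
move_arm:
  motion:
    - {"travel": [0, 0, 0], "twist": [0, 0, 0], "gripper": 0}
    - {"travel": [0, 0, 0], "twist": [0, 0, 0], "gripper": 0}
    - {"travel": [0, 0, 0], "twist": [0, 0, 0], "gripper": 0}
    - {"travel": [0, 0, 0], "twist": [0, 0, 0], "gripper": 0}
    - {"travel": [0, 0, 0], "twist": [0, 0, 0], "gripper": 0}
    - {"travel": [0, 0, 0], "twist": [0, 0, 0], "gripper": 0}
    - {"travel": [0, 0, 0], "twist": [0, 0, 0], "gripper": 0}
    - {"travel": [0, 0, 0], "twist": [0, 0, 0], "gripper": 0}
    - {"travel": [0, 0, 0], "twist": [0, 0, 0], "gripper": 0}
    - {"travel": [0, 0, 0], "twist": [0, 0, 0], "gripper": 0}
    - {"travel": [0, 0, 0], "twist": [0, 0, 0], "gripper": 0}
    - {"travel": [0, 0, 0], "twist": [0, 0, 0], "gripper": 0}

```text
clock: 6.97
tcp_pos: [0.6049, -0.101, 0.3467]
eef_rot: [[-0.996, 0.089, 0.0], [0.089, 0.996, 0.0], [-0.0, 0.0, -1.0]]
wrist_force: [-0.7, -0.3, -0.5]
width: -0.0003
gripper_force: 0.0
```

```bash
python3 look.py chk3
```

```text
(no output)
```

View pics/chk3.png

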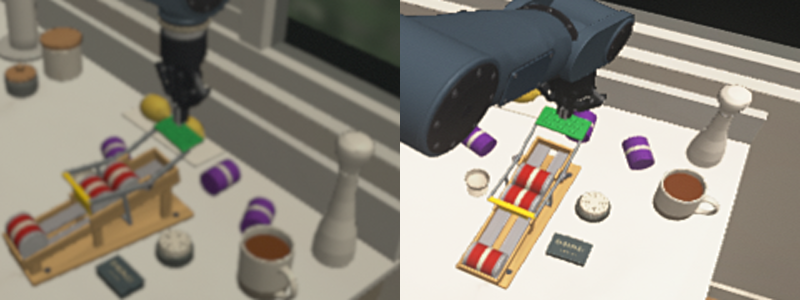

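The lever is up, the gate is shut at (77,187), and two tins have rolled to it. I'll press again by the same 5 cm.

Request:
move_arm:
  motion:
    - {"travel": [0, 0, 0.5], "twist": [0, 0, 0], "gripper": 0}
    - {"travel": [0, 0, 1], "twist": [0, 0, 0], "gripper": 0}
    - {"travel": [0, 0, 1.5], "twist": [0, 0, 0], "gripper": 0}
    - {"travel": [0, 0, 2], "twist": [0, 0, 0], "gripper": 0}
    - {"travel": [0, 0, 2.5], "twist": [0, 0, 0], "gripper": 0}
    - {"travel": [0, 0, 3], "twist": [0, 0, 0], "gripper": 0}
    - {"travel": [0, 0, 3.5], "twist": [0, 0, 0], "gripper": 0}
    - {"travel": [0, 0, 4], "twist": [0, 0, 0], "gripper": 0}
    - {"travel": [0, 0, 4.5], "twist": [0, 0, 0], "gripper": 0}
    - {"travel": [0, 0, 4.8], "twist": [0, 0, 0], "gripper": 0}
    - {"travel": [0, 0, 5], "twist": [0, 0, 0], "gripper": 0}
    - {"travel": [0, 0, 5], "twist": [0, 0, 0], "gripper": 0}

```text
clock: 8.07
tcp_pos: [0.6055, -0.1011, 0.2979]
eef_rot: [[-0.996, 0.089, 0.003], [0.089, 0.996, -0.001], [-0.003, -0.0, -1.0]]
wrist_force: [1.4, 0.5, 15.8]
width: -0.0003
gripper_force: 7.5
```

Request:
move_arm:
  motion:
    - {"travel": [0, 0, 0], "twist": [0, 0, 0], "gripper": 0}
    - {"travel": [0, 0, 0], "twist": [0, 0, 0], "gripper": 0}
    - {"travel": [0, 0, 0], "twist": [0, 0, 0], "gripper": 0}
    - {"travel": [0, 0, 0], "twist": [0, 0, 0], "gripper": 0}
    - {"travel": [0, 0, 0], "twist": [0, 0, 0], "gripper": 0}
    - {"travel": [0, 0, 0], "twist": [0, 0, 0], "gripper": 0}
    - {"travel": [0, 0, 0], "twist": [0, 0, 0], "gripper": 0}
    - {"travel": [0, 0, 0], "twist": [0, 0, 0], "gripper": 0}
    - {"travel": [0, 0, 0], "twist": [0, 0, 0], "gripper": 0}
    - {"travel": [0, 0, 0], "twist": [0, 0, 0], "gripper": 0}
    - {"travel": [0, 0, 0], "twist": [0, 0, 0], "gripper": 0}
    - {"travel": [0, 0, 0], "twist": [0, 0, 0], "gripper": 0}

```text
clock: 9.07
tcp_pos: [0.6054, -0.101, 0.298]
eef_rot: [[-0.996, 0.089, 0.003], [0.089, 0.996, -0.001], [-0.003, -0.0, -1.0]]
wrist_force: [0.8, 0.7, 14.2]
width: -0.0
gripper_force: 7.1
```

```bash
python3 look.py chk4
```

```text
(no output)
```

View pics/chk4.png

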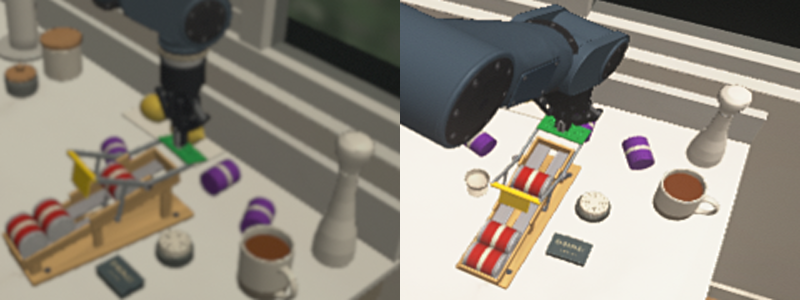

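Two tins are in the tray, at (27,230) and (52,217), and the third is held behind the gate. I'll release and rise clear.

Request:
move_arm:
  motion:
    - {"travel": [0, 0, -0.6], "twist": [0, 0, 0], "gripper": 0}
    - {"travel": [0, 0, -1.4], "twist": [0, 0, 0], "gripper": 0}
    - {"travel": [0, 0, -2.2], "twist": [0, 0, 0], "gripper": 0}
    - {"travel": [0, 0, -3], "twist": [0, 0, 0], "gripper": 0}
    - {"travel": [0, 0, -3.8], "twist": [0, 0, 0], "gripper": 0}
    - {"travel": [0, 0, -4.6], "twist": [0, 0, 0], "gripper": 0}
    - {"travel": [0, 0, -6], "twist": [0, 0, 0], "gripper": 0}
    - {"travel": [0, 0, -8], "twist": [0, 0, 0], "gripper": 0}
    - {"travel": [0, 0, -10], "twist": [0, 0, 0], "gripper": 0}
    - {"travel": [0, 0, -11], "twist": [0, 0, 0], "gripper": 0}
    - {"travel": [0, 0, -11], "twist": [0, 0, 0], "gripper": 0}
    - {"travel": [0, 0, -11], "twist": [0, 0, 0], "gripper": 0}

```text
clock: 10.17
tcp_pos: [0.6048, -0.1009, 0.4065]
eef_rot: [[-0.996, 0.089, 0.0], [0.089, 0.996, -0.0], [-0.0, -0.0, -1.0]]
wrist_force: [0.3, -0.4, -1.3]
width: -0.0002
gripper_force: 0.0
```

Request:
move_arm:
  motion:
    - {"travel": [0, 0, 0], "twist": [0, 0, 0], "gripper": 0}
    - {"travel": [0, 0, 0], "twist": [0, 0, 0], "gripper": 0}
    - {"travel": [0, 0, 0], "twist": [0, 0, 0], "gripper": 0}
    - {"travel": [0, 0, 0], "twist": [0, 0, 0], "gripper": 0}
    - {"travel": [0, 0, 0], "twist": [0, 0, 0], "gripper": 0}
    - {"travel": [0, 0, 0], "twist": [0, 0, 0], "gripper": 0}
    - {"travel": [0, 0, 0], "twist": [0, 0, 0], "gripper": 0}
    - {"travel": [0, 0, 0], "twist": [0, 0, 0], "gripper": 0}
    - {"travel": [0, 0, 0], "twist": [0, 0, 0], "gripper": 0}
    - {"travel": [0, 0, 0], "twist": [0, 0, 0], "gripper": 0}
    - {"travel": [0, 0, 0], "twist": [0, 0, 0], "gripper": 0}
    - {"travel": [0, 0, 0], "twist": [0, 0, 0], "gripper": 0}

```text
clock: 11.17
tcp_pos: [0.6049, -0.101, 0.4067]
eef_rot: [[-0.996, 0.089, -0.0], [0.089, 0.996, -0.0], [0.0, -0.0, -1.0]]
wrist_force: [0.5, 0.6, -0.8]
width: 0.0001
gripper_force: 0.0
```

```bash
python3 look.py chk5
```

```text
(no output)
```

View pics/chk5.png

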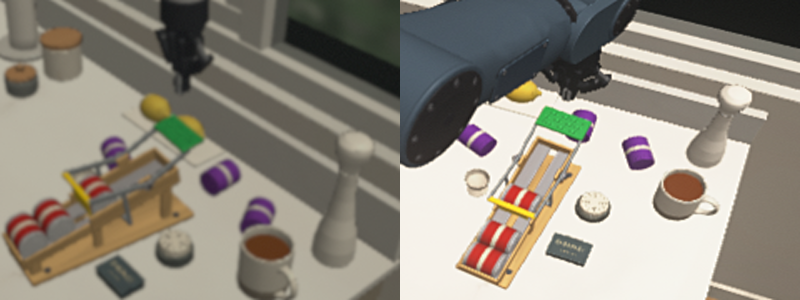

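Two tins are in the tray, the third is behind the closed gate at (95,187), and the lever is up and free.

```bash
python3 -c "from plant import workorder; print(workorder.finish_job())"
```

```text
the job is handed in; nothing more can be done
None
```

Job handed in at about 11 s on the robot clock: two tins lie in the tray, the third is behind the closed gate, the lever is let go and the other things stand where they were.

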